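# Pack the capped sample bottles into the carrier

### The arm

A 6-joint arm with a two-finger parallel gripper is mounted at the origin on the work surface. World frame = base frame: x ahead of the robot, y to its left, z up, the work surface at z = 0. Lengths are in m, angles in degrees, forces in N, time in s.
With the tool pointing down it reaches from about 0.4 to 0.825 m from the base axis. Payload 7 kg.
Tool frame: the origin (TCP) lies midway between the tips of the shut fingers; the grasp point (between the pads) lies 19 mm behind it; z points along the fingers, y is the direction in which the jaws open and shut (so a half turn about z gives the same grasp; the last joint's range is limited). The gripper opens to 88 mm and grips with 3 to 60 N. Pads are 19 mm wide; open, the fingers measure 130 mm over their backs; the gripper's body (78 mm by 193 mm) begins 47 mm behind the grasp point.
Start: joints at [-48.868, 20.546, 0.682, 0, -70.136, -16.507], TCP at [0.281, -0.614, 0.227] pointing down, gripper open.
Joint ranges: [-176.03, 176.03], [-82.01, 121.73], [-58.28, 71.71], [-173.87, 95.51], [-174.79, -0.11], [-173.66, 173.66]. Speed limits (degrees/s): [136.94, 136.94, 172.46, 180, 180, 180].

### API

Orientations are given as [roll, pitch, yaw] about the fixed x, y, z axes, in that order (R = Rz(yaw) Ry(pitch) Rx(roll)).
In Python, from plant import ctrl, snapshot gives the robot as it stands.
- The arm moves only by the shell command python3 -m pendant 'ROWS'. ROWS is JSON, a list of rows, each a list of 7 numbers: the shift along the tool's x, y, z in m, then the turn, a rotation vector about the tool's x, y, z in rad, then the opening, from -1 (shut) to 1 (fully open), so that 0 is half open. In form: [[x, y, z, ax, ay, az, jaw], ...]. A call has 1 to 12 rows; each row is the pose to reach, as a shift and turn from the pose commanded when the call began, along the tool's axes at that moment; what a row does not reach only later rows make up. A row lasts 1/8 s, in which the tool goes at most 62.5 mm and 10.7 degrees, less where a joint would pass 70% of its speed; a pose out of reach is approached as far as the arm can. A call with a gripper value outside its range is refused whole. The fingers move at their own pace and stop on an object; the grip force is fixed at half the most. Time passes only in rows, so rows that repeat a pose let the fingers close. It gives the time, the measured TCP pose, the force and the opening at its end, in the units of the state.
- ctrl.get_obs(): the state, without advancing time (a new reading comes with each control period).
- snapshot(name): name is "scene" or "top"; returns a dict with "image" (400x640x3 uint8, blue, green, red), "mtx" (3x3 intrinsics, pixels), "k1" (the pictures are not rectified: a ray, as slopes to the right and down, at radius r is drawn at 1 + k1 r^2 times it, then the intrinsics apply), "eye" and "attitude" of the camera in the world. Camera axes: x right, y up, looking along -z (the intrinsics and any distortion apply to the point x, -y, -z); pixel columns grow to the right and rows downward; lengths in m; the calibration is good to about 2 mm. A picture is of the moment at which its call begins. There is no depth.
- ctrl.close_job(): hands the job in, once; it reports no verdict.
The state is a dict: "clock": time; "joint_pos": joint angles; "qvel": joint speeds; "tau": joint torques, N m; "tool_pos": TCP position; "orientation": TCP orientation; "force": force on the tool from outside, world axes, zero at the start; "moment": the same for the moment, N m; "opening": finger opening in m.
Only numpy, scipy, OpenCV 4.12 (cv2) and the standard library are available. Lean on these libraries where they do the work, as an engineer would, in place of code of your own. Each camera call takes 0.05 s, during which the arm holds its last target.

### The job

Pack the four capped sample bottles into the blue carrier, each standing upright on the bottom of its own nest: the square bottle in the square nest, and the round ones by size, the slim one in the narrowest round nest, the middle one in the middle nest and the wide one in the widest. Leave the two open, uncapped bottles standing where they are on the mat.

Things in the scene. Friction and masses are not known exactly. Their poses are not given: they have to be found in the camera images.
- small_center (a point): The slim round capped bottle, amber glass with white cap: diameter 26, height 78 mm, standing upright on the grey mat (mat 3 mm thick). Point on its axis, 39 mm above its foot (half-way up); z up the axis; turning about z does not matter. A flat white screw cap, a little narrower than the body, forms the top 14 mm. Straight sides up to 20 mm below the top.
- medium_center (a point): The middle-sized round capped bottle, amber glass with white cap: diameter 38, height 80 mm, standing upright on the grey mat (mat 3 mm thick). Point on its axis, 40 mm above its foot (half-way up); z up the axis; turning about z does not matter. A flat white screw cap, a little narrower than the body, forms the top 14 mm. Straight sides up to 20 mm below the top.
- large_center (a point): The wide round capped bottle, amber glass with white cap: diameter 52, height 80 mm, standing upright on the grey mat (mat 3 mm thick). Point on its axis, 40 mm above its foot (half-way up); z up the axis; turning about z does not matter. A flat white screw cap, a little narrower than the body, forms the top 14 mm. Straight sides up to 20 mm below the top.
- square_center (a point): The square-bodied capped bottle, amber glass with white cap: 40 x 40 body 60 high, round neck and cap diameter 28 above it, total height 80 mm, standing upright on the grey mat (mat 3 mm thick). Point on its axis, 40 mm above its foot (half-way up); z up the axis, x and y square to its side faces. A flat white screw cap forms the top 14 mm. Straight sides up to 20 mm below the top.
- open_medium_center (a point): An open, empty bottle without a cap, same amber glass and size as the middle-sized round capped one (diameter 38, height 80 mm, open mouth 32 mm across outside); stands on the same mat and does not belong in the carrier. Point on its axis, 40 mm above its foot; z up.
- open_large_center (a point): An open, empty bottle without a cap, same amber glass and size as the wide round capped one (diameter 52, height 80 mm, open mouth 46 mm across outside); stands on the same mat and does not belong in the carrier. Point on its axis, 40 mm above its foot; z up.
- nest_small (a point): The narrowest round nest, diameter 42 mm, 12 mm deep, in the middle of one of four white blocks (80 x 80 mm, tops 22 mm above the bench, 83 mm apart centre to centre, two by two) fixed in a shallow blue carrier tray that does not move. Point at the centre of the mouth, level with the block top; the flat, dark-lined nest bottom is 12 mm below it; z up, x and y along the block edges. The four blocks may be in any arrangement.
- nest_medium (a point): The middle-sized round nest, diameter 54 mm, 12 mm deep, in the middle of one of four white blocks (80 x 80 mm, tops 22 mm above the bench, 83 mm apart centre to centre, two by two) fixed in a shallow blue carrier tray that does not move. Point at the centre of the mouth, level with the block top; the flat, dark-lined nest bottom is 12 mm below it; z up, x and y along the block edges. The four blocks may be in any arrangement.
- nest_large (a point): The widest round nest, diameter 68 mm, 12 mm deep, in the middle of one of four white blocks (80 x 80 mm, tops 22 mm above the bench, 83 mm apart centre to centre, two by two) fixed in a shallow blue carrier tray that does not move. Point at the centre of the mouth, level with the block top; the flat, dark-lined nest bottom is 12 mm below it; z up, x and y along the block edges. The four blocks may be in any arrangement.
- nest_square (a point): The square nest, 56 x 56 mm, 12 mm deep, in the middle of one of four white blocks (80 x 80 mm, tops 22 mm above the bench, 83 mm apart centre to centre, two by two) fixed in a shallow blue carrier tray that does not move. Point at the centre of the mouth, level with the block top; the flat, dark-lined nest bottom is 12 mm below it; z up, x and y along the block edges. The four blocks may be in any arrangement.
Not all that is in view belongs to the job. Leave any yellow look-alike of the part that bears square_center alone.

How it is judged (in metres and radians):
At the end, for the whole second after the job is handed in: Each capped bottle stands in its own nest: axis within 14 mm of the nest centre, on the nest bottom (height within 5 mm), tilted less than 0.12 rad and at rest; the two open bottles stand upright, at rest and within 30 mm of where they started (horizontal distance between small_center and nest_small below 0.014 m and z of small_center in the frame of nest_small between 0.022 and 0.032 m and angle between each of small_center, medium_center, large_center, square_center, open_medium_center, open_large_center's own z axis and vertical below 0.12 rad and linear speed of each of small, medium, large, square, open_medium, open_large below 0.02 m/s and horizontal distance between medium_center and nest_medium below 0.014 m and z of medium_center in the frame of nest_medium between 0.023 and 0.033 m and horizontal distance between large_center and nest_large below 0.014 m and z of large_center in the frame of nest_large between 0.023 and 0.033 m and horizontal distance between square_center and nest_square below 0.014 m and z of square_center in the frame of nest_square between 0.023 and 0.033 m and distance of each of open_medium_center, open_large_center from where it was at the start of the episode below 0.03 m); the robot touches nothing.
It fails at once if the open bottle (open_medium) is carried off or pushed more than 40 mm from its place, or knocked over (distance of open_medium_center from where it was at the start of the episode above 0.04 m or angle between open_medium_center's own z axis and vertical above 0.5 rad).
It fails at once if the open bottle (open_large) is carried off or pushed more than 40 mm from its place, or knocked over (distance of open_large_center from where it was at the start of the episode above 0.04 m or angle between open_large_center's own z axis and vertical above 0.5 rad).
It also fails if it takes over 93 s, if anything falls off the work surface, if the arm or the gripper's body presses on something with over 40 N, if the wrist force passes 120 N, or if a joint passes its speed limit or range.

## Working session

There is one attempt and no reset: what is moved stays moved. The work goes in short steps, Python scripts to look and compute and a shell command to move; the robot and the scene stay as the last step left them, time stands still between calls to the robot, and variables do not carry over. Pictures are saved under pics/ and viewed, and the job is handed in when it is done.

```bash
ls; mkdir -p pics; python3 - <<'E'
from plant import ctrl, snapshot
import cv2
for n in("scene","top"):
    s=snapshot(n); cv2.imwrite(f"pics/{n}0.png",s["image"]); print(n,s["mtx"],s["k1"],s["eye"],s["attitude"])
print(ctrl.get_obs())
E
```

```text
pics
scene [[399.07698347   0.         316.073143  ]
 [  0.         399.07698347 201.67260329]
 [  0.           0.           1.        ]] -0.007947043816904318 [0.89924587 0.13205647 0.69544888] [ 35.33086422   0.2245618  103.68927153]
top [[367.2283602    0.         314.76943973]
 [  0.         367.2283602  192.99137566]
 [  0.           0.           1.        ]] -0.0660355538268444 [0.38823692 0.02278335 0.80454898] [  5.36269075  -2.11129118 -91.31944981]
{'clock': 0.1, 'joint_pos': array([-4.88673648e+01,  2.05868012e+01,  6.40924396e-01, -1.71144470e-02,
       -7.01367617e+01, -1.65059099e+01]), 'qvel': array([-0.07620686, -0.13189979,  0.0532798 , -0.05485161,  0.0566075 ,
       -0.05342738]), 'tau': array([ 6.18360718e-04, -5.84162486e+01,  2.93752670e+01,  7.01551527e+00,
        1.01989068e-02, -3.63406184e-05]), 'tool_pos': array([ 0.28106289, -0.61323281,  0.22573877]), 'orientation': array([ 1.79916195e+02, -8.05411998e-03, -1.55379096e+02]), 'force': array([ 0.34897109, -0.47856413, -0.53045258]), 'moment': array([-0.02450974, -0.00206387,  0.02256774]), 'opening': 0.08789287898684253}
```

View pics/scene0.png

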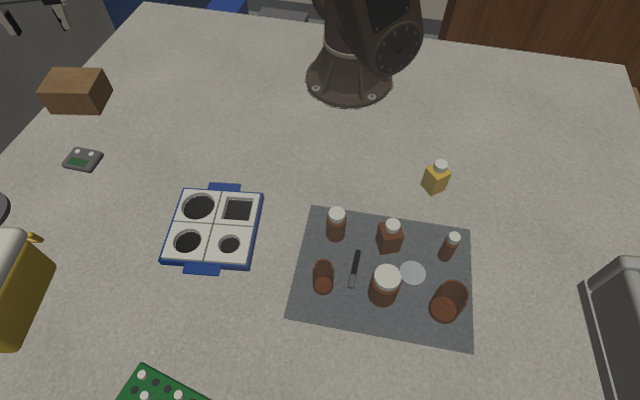

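View pics/top0.png

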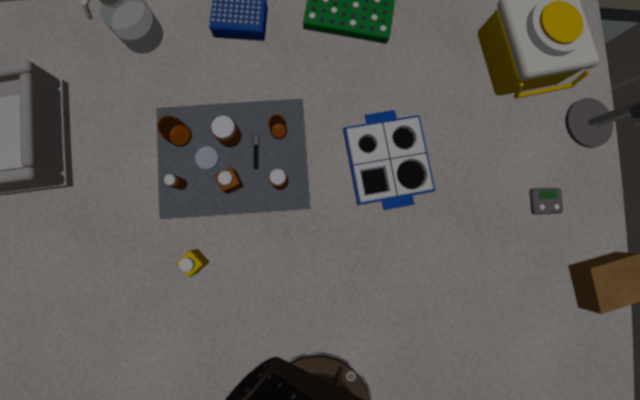

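```bash
cat > h.py <<'E'
import numpy as np, cv2
from scipy.spatial.transform import Rotation as R
from plant import ctrl, snapshot
def cam(s):
    return R.from_euler('xyz',s["attitude"],degrees=True).as_matrix(), np.array(s["eye"])
def proj(s,P):
    Rm,e=cam(s); p=(np.atleast_2d(P)-e)@Rm; p=p*[1,-1,-1]
    d=np.array([s["k1"],0,0,0,0])
    return cv2.projectPoints(p.reshape(-1,1,3),np.zeros(3),np.zeros(3),s["mtx"],d)[0].reshape(-1,2)
def unproj(s,uv,z):
    Rm,e=cam(s); d=np.array([s["k1"],0,0,0,0])
    q=cv2.undistortPoints(np.array(uv,float).reshape(-1,1,2),s["mtx"],d).reshape(-1,2)
    r=np.c_[q[:,0],-q[:,1],-np.ones(len(q))]@Rm.T
    t=(z-e[2])/r[:,2]; return e+r*t[:,None]
def crop(img,x,y,w,h,k,f):
    c=cv2.resize(img[y:y+h,x:x+w],None,fx=k,fy=k,interpolation=cv2.INTER_CUBIC); c=cv2.convertScaleAbs(c,alpha=1.5,beta=10)
    for i in range(0,w,10): cv2.putText(c,str(x+i),(i*k,8),0,.3,(0,255,255)); cv2.line(c,(i*k,10),(i*k,14),(0,255,255))
    for j in range(0,h,10): cv2.putText(c,str(y+j),(0,j*k+4),0,.3,(0,255,255))
    cv2.imwrite(f,c)
E
python3 - <<'E'
from h import *
s=snapshot("top"); i=s["image"]
crop(i,155,95,155,120,5,"pics/c1.png"); crop(i,335,105,110,110,5,"pics/c2.png")
s=snapshot("scene"); crop(s["image"],285,195,200,150,4,"pics/c3.png")
E
```

```text
(no output)
```

View pics/c1.png

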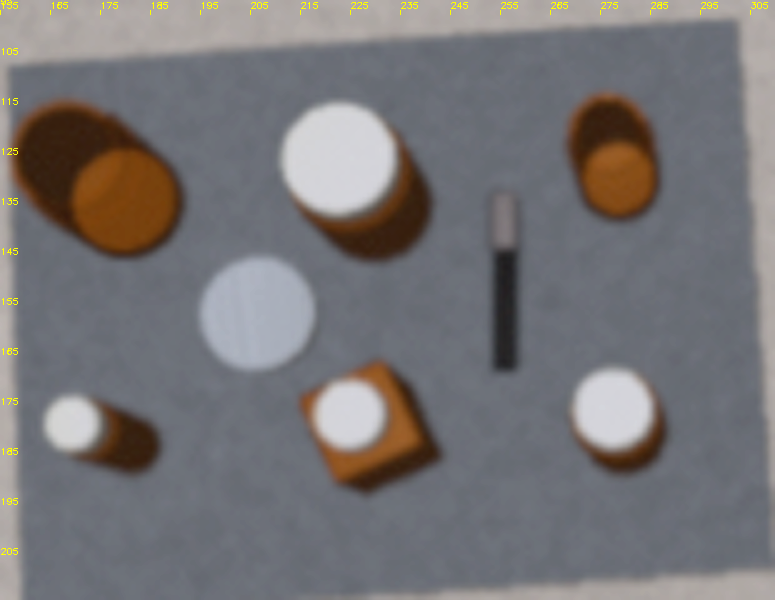

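View pics/c2.png

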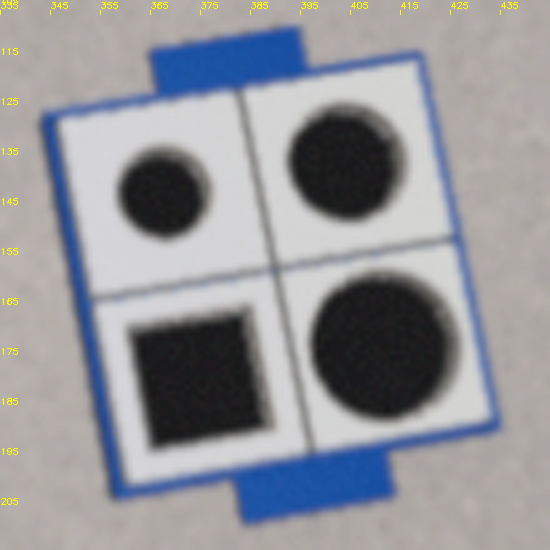

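View pics/c3.png

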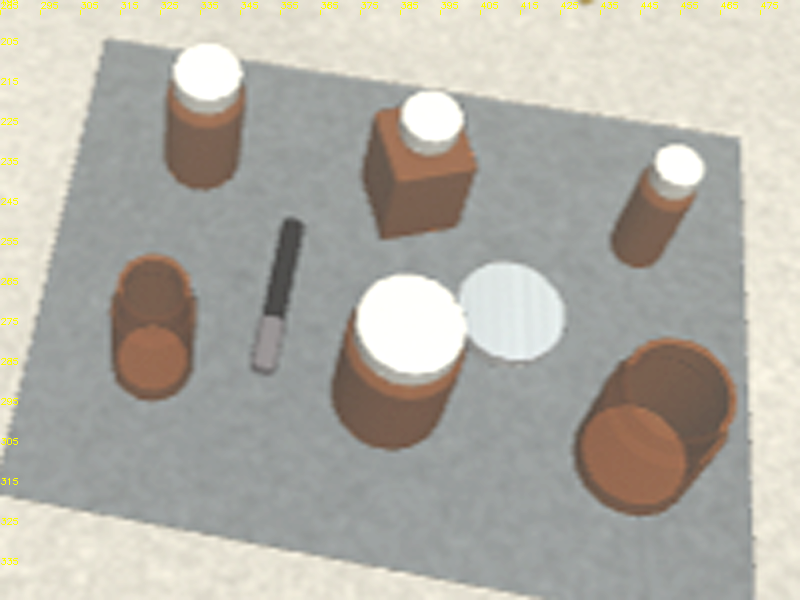

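```bash
python3 - <<'E'
from h import *
np.set_printoptions(precision=4,suppress=True)
t=snapshot("top"); s=snapshot("scene")
f=lambda p,x,y,k:(np.array(p)+.5)/k-.5+[x,y]
P={'large':((340,159),(412,324),.083),'med':((614,408),(209,73),.083),'sq':((350,414),(432,119),.083),'small':((72,423),(679,167),.081),'openM':((607,135),(153,288),.083),'openL':((66,153),(681,390),.083),'yellow':(None,None,0)}
for n,(a,b,z) in P.items():
    if a is None: continue
    A=unproj(t,f(a,155,95,5),z)[0];B=unproj(s,f(b,285,195,4),z)[0]; m=(A+B)/2
    print(n,A[:2],B[:2],'avg',m[:2],'r',np.hypot(*m[:2]).round(3))
# square top-face corners z=.063 (crop c1): 
q=np.array([[301,399],[380,362],[421,447],[338,483]]);Q=unproj(t,f(q,155,95,5),.063)
d=np.diff(np.r_[Q,Q[:1]],axis=0);print(Q[:,:2],Q.mean(0),np.hypot(d[:,0],d[:,1]),np.degrees(np.arctan2(d[:,1],d[:,0])))
# nests top-image mouth, z=.022
N={'sq':(200,378),'small':(165,192),'med':(347,161),'large':(385,345)}
# block corners c2
q=np.array([[57,120],[419,53],[492,425],[127,487]]);Q=unproj(t,f(q,335,105,5),.022);d=np.diff(np.r_[Q,Q[:1]],axis=0)
print(Q[:,:2],Q.mean(0),np.hypot(d[:,0],d[:,1]),np.degrees(np.arctan2(d[:,1],d[:,0])))
for n,a in N.items(): print(n,unproj(t,f(a,335,105,5),.022)[0])
q=np.array([(180,185),(263,192),(249,265),(163,261)])
print(unproj(s,q,.022))
crop(s["image"],150,175,120,105,6,"pics/c4.png")
E
```

```text
large [0.5929 0.1763] [0.5966 0.1783] avg [0.5948 0.1773] r 0.621
med [0.4902 0.0678] [0.4936 0.0703] avg [0.4919 0.069 ] r 0.497
sq [0.4898 0.1719] [0.4945 0.1734] avg [0.4921 0.1726] r 0.522
small [0.4886 0.2826] [0.4926 0.2834] avg [0.4906 0.283 ] r 0.566
openM [0.601  0.0693] [0.6058 0.0699] avg [0.6034 0.0696] r 0.607
openL [0.5977 0.2865] [0.5999 0.2882] avg [0.5988 0.2873] r 0.664
[[0.4991 0.1959]
 [0.5137 0.1639]
 [0.4785 0.1473]
 [0.4645 0.1809]] [0.489 0.172 0.063] [0.0352 0.0388 0.0364 0.0377] [ -65.5475 -154.7504  112.6376   23.5519]
[[ 0.6013 -0.0794]
 [ 0.6306 -0.2428]
 [ 0.4634 -0.2664]
 [ 0.4397 -0.1045]] [ 0.5338 -0.1733  0.022 ] [0.1659 0.1688 0.1636 0.1636] [ -79.8502 -171.9592   98.3401    8.8267]
sq [ 0.4863 -0.138   0.022 ]
small [ 0.5686 -0.1259  0.022 ]
med [ 0.5816 -0.2075  0.022 ]
large [ 0.4995 -0.2204  0.022 ]
[[ 0.4617 -0.2766  0.022 ]
 [ 0.4379 -0.0981  0.022 ]
 [ 0.6056 -0.0707  0.022 ]
 [ 0.6359 -0.2305  0.022 ]]
```

View pics/c4.png

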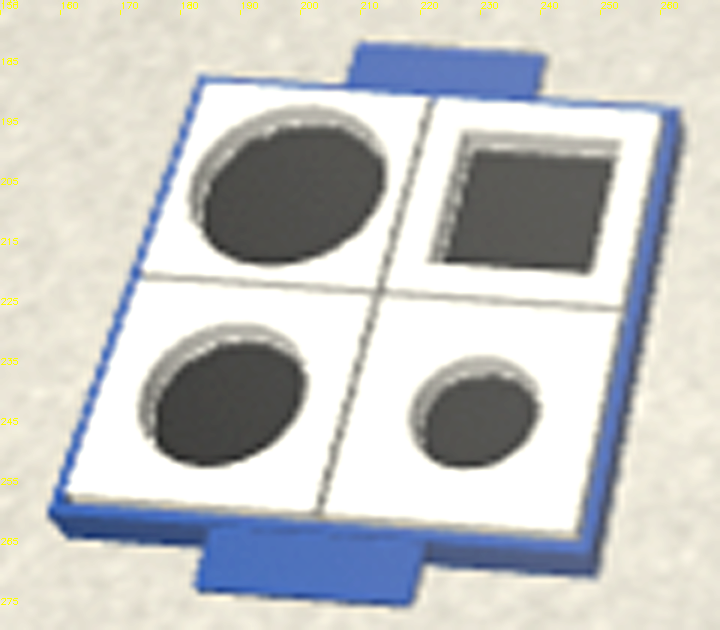

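```bash
cat >> h.py <<'E'
def plan(x,y,z,jaw,cmd=None):
    """shift/turn rows in tool axes from the present (or commanded) pose to tool-down with jaw dir angle (deg mod 180)"""
    o=ctrl.get_obs(); p=np.array(o["tool_pos"]); R0=R.from_euler('xyz',o["orientation"],degrees=True)
    yaw=o["orientation"][2]; t=jaw+90; t=yaw+((t-yaw+90)%180-90)
    R1=R.from_euler('xyz',[180,0,t],degrees=True)
    d=R0.inv().apply(np.array([x,y,z])-p); r=(R0.inv()*R1).as_rotvec()
    n=max(np.linalg.norm(d)/.0625,np.degrees(np.linalg.norm(r))/10.7)
    print("shift",d.round(4),"turn",r.round(4),"rows>=",round(n,1)," at",p.round(4),np.round(o["orientation"],2),"open",round(o["opening"],4),"F",np.round(o["force"],1),"t",o["clock"])
E
python3 - <<'E'
from h import *
np.set_printoptions(precision=4,suppress=True)
t=snapshot("top"); s=snapshot("scene")
f=lambda p,x,y,k:(np.array(p)+.5)/k-.5+[x,y]
A=unproj(t,f([(275,269),(57,120),(419,53),(492,425),(127,487)],335,105,5),.022)
B=unproj(s,f([(380,290),(583,538),(65,499),(202,80),(663,112)],150,175,6),.022)
print(A[:,:2],B[:,:2])
a=np.mean([9.2]);C=(A[0]+B[0])/2
for Q in(A,B):
  for i,j in((2,1),(3,4),(4,1),(3,2)): d=Q[j]-Q[i];print(np.hypot(*d[:2]).round(4),(np.degrees(np.arctan2(d[1],d[0]))%90).round(2))
C=C[:2]
for ang in(9.3,):
  c,sn=np.cos(np.radians(ang)),np.sin(np.radians(ang)); X=np.array([c,sn])*.0415;Y=np.array([-sn,c])*.0415
  print('C',C,'sq',C-X+Y,'small',C+X+Y,'med',C+X-Y,'large',C-X-Y)
plan(.4905,.1725,.20,114)
E
```

```text
[[ 0.5338 -0.1731]
 [ 0.6013 -0.0794]
 [ 0.6306 -0.2428]
 [ 0.4634 -0.2664]
 [ 0.4397 -0.1045]] [[ 0.5348 -0.1714]
 [ 0.6052 -0.0753]
 [ 0.6308 -0.2383]
 [ 0.4673 -0.2665]
 [ 0.4425 -0.103 ]]
0.1659 10.15
0.1636 8.34
0.1636 8.83
0.1688 8.04
0.165 8.92
0.1653 8.62
0.165 9.68
0.1659 9.77
C [ 0.5343 -0.1723] sq [ 0.4866 -0.138 ] small [ 0.5685 -0.1246] med [ 0.5819 -0.2065] large [ 0.5    -0.2199]
shift [-0.5178  0.6273  0.0266] turn [ 0.0002 -0.      0.0109] rows>= 13.0  at [ 0.2812 -0.6135  0.2264] [ 179.99   -0.   -155.37] open 0.0873 F [-0.6 -0.6 -0. ] t 0.4
```

Which object is which in the top view, by pixel:
- **Square:** the amber capped square bottle is at (225,178). The yellow look-alike at (190,263) is rejected.
- **Wide:** the capped one is at (223,127). The open one at (170,128) stays.
- **Middle:** the capped one is at (278,177). The open one at (277,125) stays.
- **Slim:** (170,180) is the only candidate.

Crop c1 shows white caps on the four I chose. In crop c2 the nests are square (375,181), small (368,143), medium (404,137) and large (412,174).

```bash
python3 -m pendant '[[-0.04,0.048,0,0,0,0,1],[-0.08,0.097,0,0,0,0,1],[-0.12,0.145,0,0,0,0,1],[-0.16,0.193,0,0,0,0,1],[-0.2,0.242,0,0,0,0,1],[-0.24,0.29,0,0,0,0,1],[-0.28,0.339,0,0,0,0,1],[-0.32,0.387,0,0,0,0,1],[-0.36,0.436,0,0,0,0,1],[-0.4,0.484,0,0,0,0,1],[-0.44,0.533,0,0,0,0,1],[-0.48,0.581,0,0,0,0,1]]'
python3 -c "
from h import *
plan(.4905,.1725,.12,114)"
```

```text
clock: 1.9
tool_pos: [0.4747, 0.1133, 0.2271]
orientation: [180.0, 0.1, -155.3]
force: [-0.2, -1.5, 0.0]
opening: 0.0878
shift [-0.0389  0.0472  0.1072] turn [0.0001 0.0013 0.0116] rows>= 2.0  at [0.4747 0.1133 0.2271] [ 1.7999e+02  8.0000e-02 -1.5534e+02] open 0.0878 F [-0.2 -1.5  0. ] t 1.9
```

```bash
python3 -m pendant '[[-0.025,0.03,0.03,0,0,0.012,1],[-0.038,0.046,0.07,0,0,0.012,1],[-0.038,0.046,0.107,0,0,0.012,1],[-0.038,0.046,0.107,0,0,0.012,1],[-0.038,0.046,0.107,0,0,0.012,1]]'
python3 - <<'E'
from h import *
plan(.4905,.1725,.03,114)
s=snapshot("top"); crop(s["image"],155,95,155,120,5,"pics/d1.png")
s=snapshot("scene"); crop(s["image"],330,130,140,110,5,"pics/d2.png")
E
```

```text
clock: 2.52
tool_pos: [0.4907, 0.1689, 0.121]
orientation: [-180.0, 0.1, -156.0]
force: [0.9, 0.2, 0.7]
opening: 0.0877
shift [-0.0011  0.0034  0.091 ] turn [-0.0002  0.0015 -0.0008] rows>= 1.5  at [0.4907 0.1689 0.121 ] [-1.7999e+02  9.0000e-02 -1.5605e+02] open 0.0877 F [0.9 0.2 0.7] t 2.525
```

View pics/d1.png

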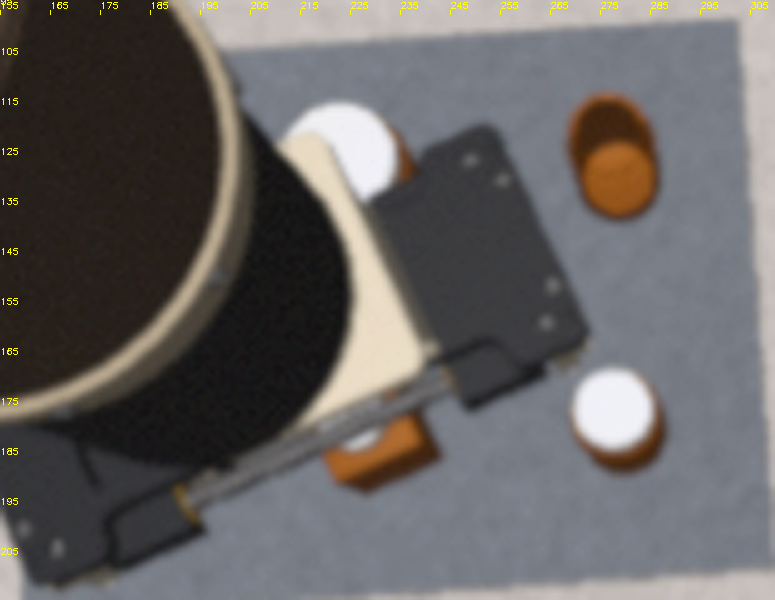

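View pics/d2.png

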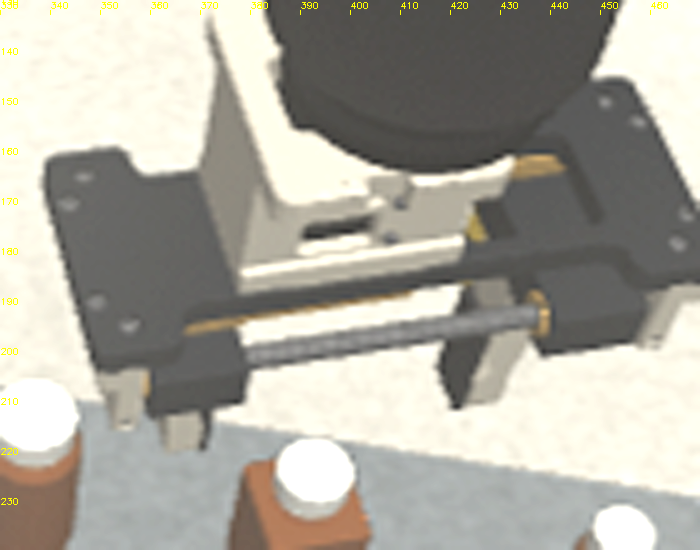

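The jaws are square to the bottle's faces (crop d1, bottle at about (230,180)) and straddle it. I'll lower and grip.

```bash
python3 -m pendant '[[-0.001,0.003,0.03,0,0,0,1],[-0.001,0.003,0.06,0,0,0,1],[-0.001,0.003,0.08,0,0,0,1],[-0.001,0.003,0.091,0,0,0,1],[-0.001,0.003,0.091,0,0,0,1],[-0.001,0.003,0.091,0,0,0,-1],[-0.001,0.003,0.091,0,0,0,-1],[-0.001,0.003,0.091,0,0,0,-1],[-0.001,0.003,0.091,0,0,0,-1],[-0.001,0.003,0.091,0,0,0,-1],[-0.001,0.003,0.091,0,0,0,-1]]'
python3 -c "
from h import *
plan(.4866,-.138,.16,99.2)"
```

```text
clock: 4.0
tool_pos: [0.4896, 0.1719, 0.0286]
orientation: [180.0, -0.0, -156.1]
force: [0.3, 0.1, 1.0]
opening: 0.0403
shift [ 0.1285 -0.282  -0.1314] turn [ 0.     -0.      0.2573] rows>= 5.4  at [0.4896 0.1719 0.0286] [ 180.     -0.   -156.06] open 0.0403 F [0.3 0.1 1. ] t 4.0
```

```bash
python3 -m pendant '[[0,0,-0.03,0,0,0,-1],[0,0,-0.08,0,0,0,-1],[0.005,-0.01,-0.12,0,0,0,-1],[0.025,-0.055,-0.13,0,0,0.05,-1],[0.045,-0.105,-0.13,0,0,0.1,-1],[0.068,-0.155,-0.13,0,0,0.15,-1],[0.09,-0.205,-0.13,0,0,0.2,-1],[0.113,-0.25,-0.13,0,0,0.257,-1],[0.1285,-0.281,-0.13,0,0,0.257,-1],[0.1285,-0.281,-0.13,0,0,0.257,-1],[0.1285,-0.281,-0.13,0,0,0.257,-1]]'
python3 - <<'E'
from h import *
plan(.4866,-.138,.05,99.2)
s=snapshot("scene"); cv2.imwrite("pics/e1.png",s["image"])
s=snapshot("top"); crop(s["image"],300,90,150,120,5,"pics/e2.png")
E
```

```text
clock: 5.38
tool_pos: [0.4859, -0.1371, 0.1583]
orientation: [180.0, -0.0, -170.8]
force: [-0.2, 1.1, -1.2]
opening: 0.0398
shift [-0.0006 -0.001   0.1083] turn [ 0.0002 -0.0005 -0.0006] rows>= 1.7  at [ 0.4859 -0.1371  0.1583] [ 1.7999e+02 -3.0000e-02 -1.7083e+02] open 0.0398 F [-0.2  1.1 -1.2] t 5.375
```

View pics/e1.png

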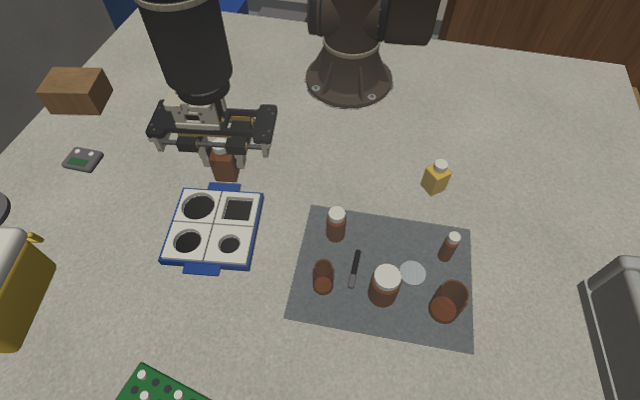

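The square bottle hangs upright in the jaws at (225,165), above the square nest at (238,209). I'll lower it.

```bash
python3 -m pendant '[[0,-0.001,0.04,0,0,0,-1],[0,-0.001,0.08,0,0,0,-1],[0,-0.001,0.1,0,0,0,-1],[0,-0.001,0.112,0,0,0,-1],[0,-0.001,0.118,0,0,0,-1],[0,-0.001,0.121,0,0,0,-1],[0,-0.001,0.122,0,0,0,-1],[0,-0.001,0.122,0,0,0,-1]]'
python3 - <<'E'
from h import *
plan(.4866,-.138,.0356,99.2)
s=snapshot("scene"); crop(s["image"],150,130,140,150,4,"pics/f1.png")
E
```

```text
clock: 6.48
tool_pos: [0.4866, -0.1382, 0.037]
orientation: [-180.0, 0.1, -170.8]
force: [-0.2, 0.6, -1.0]
opening: 0.0398
shift [0.     0.0002 0.0014] turn [-0.0001  0.0009  0.0002] rows>= 0.0  at [ 0.4866 -0.1382  0.037 ] [-1.7999e+02  5.0000e-02 -1.7079e+02] open 0.0398 F [-0.2  0.6 -1. ] t 6.475
```

View pics/f1.png

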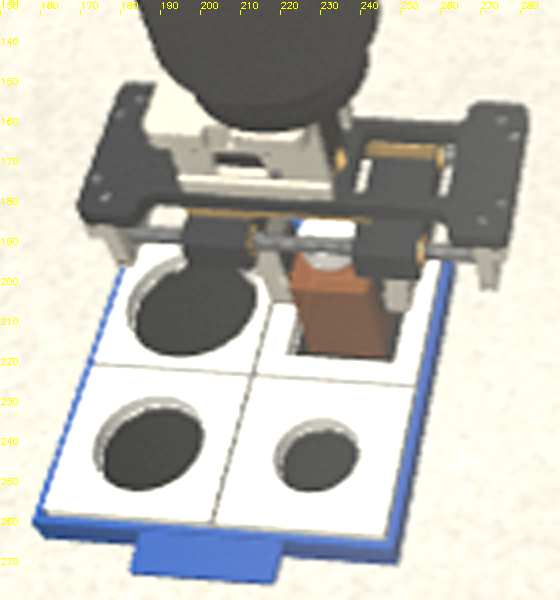

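```bash
python3 -m pendant '[[0,0,0.0015,0,0,0,-1],[0,0,0.0015,0,0,0,-1],[0,0,0.0015,0,0,0,0.3],[0,0,0.0015,0,0,0,0.7],[0,0,0.0015,0,0,0,1],[0,0,0.0015,0,0,0,1],[0,0,-0.03,0,0,0,1],[0,0,-0.09,0,0,0,1],[0,0,-0.13,0,0,0,1],[0,0,-0.13,0,0,0,1]]'
python3 - <<'E'
from h import *
plan(.4919,.069,.12,144)
s=snapshot("scene"); crop(s["image"],150,130,140,150,4,"pics/g1.png")
E
```

```text
clock: 7.78
tool_pos: [0.4884, -0.1381, 0.17]
orientation: [-179.9, 0.4, -170.8]
force: [-0.3, -0.1, 0.1]
opening: 0.0876
shift [-0.0363  0.2039  0.0501] turn [-0.0035  0.006  -0.7813] rows>= 4.2  at [ 0.4884 -0.1381  0.17  ] [-179.95    0.39 -170.76] open 0.0876 F [-0.3 -0.1  0.1] t 7.775
```

View pics/g1.png

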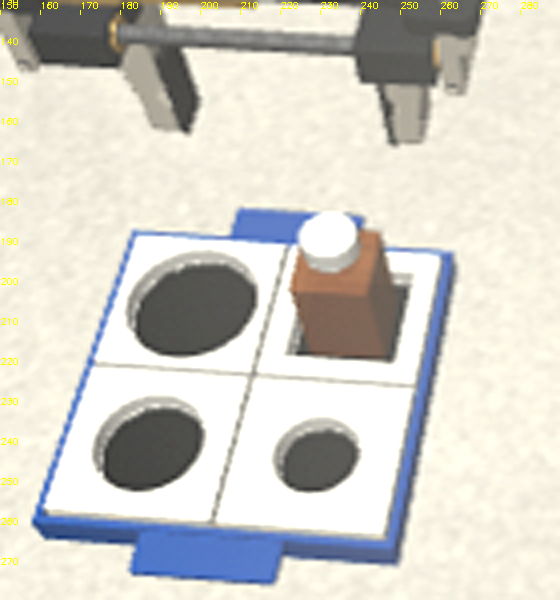

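The square bottle stands upright in its nest: cap at about (232,189), foot resting on the lined bottom. Next is the middle bottle.

```bash
python3 -m pendant '[[-0.007,0.04,0,0,0,-0.16,1],[-0.014,0.08,0,0,0,-0.32,1],[-0.021,0.12,0,0,0,-0.48,1],[-0.028,0.16,0,0,0,-0.64,1],[-0.035,0.203,0.02,0,0,-0.782,1],[-0.035,0.203,0.05,0,0,-0.782,1],[-0.035,0.203,0.05,0,0,-0.782,1],[-0.035,0.203,0.05,0,0,-0.782,1]]'
python3 - <<'E'
from h import *
plan(.4919,.069,.0285,144)
s=snapshot("top"); crop(s["image"],220,95,120,120,5,"pics/h2.png")
E
```

```text
clock: 8.82
tool_pos: [0.4884, 0.0675, 0.1167]
orientation: [180.0, -0.1, -126.0]
force: [-0.4, 1.0, -0.1]
opening: 0.0878
shift [-0.0034 -0.0019  0.0882] turn [ 0.0001 -0.001  -0.    ] rows>= 1.4  at [0.4884 0.0675 0.1167] [ 1.7999e+02 -5.0000e-02 -1.2600e+02] open 0.0878 F [-0.4  1.  -0.1] t 8.825
```

View pics/h2.png

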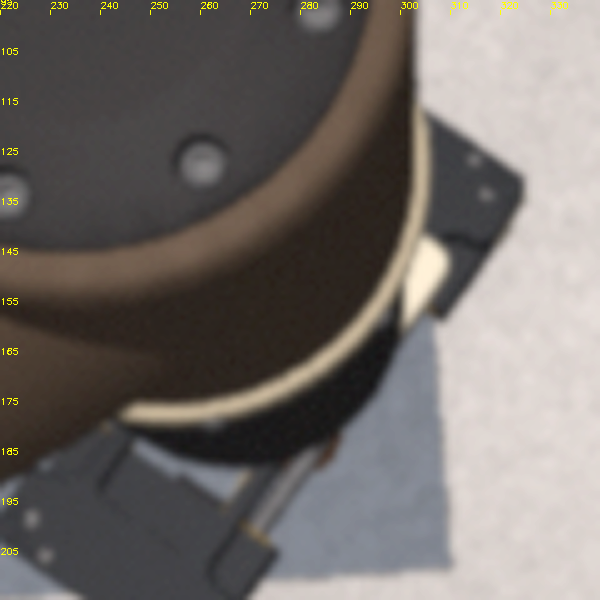

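The arm hides the bottle in the top view, with only an amber edge visible at about (285,186). The numbers agree with the earlier measurement, so I'll lower and grip.

```bash
python3 -m pendant '[[-0.003,-0.002,0.03,0,0,0,1],[-0.003,-0.002,0.06,0,0,0,1],[-0.003,-0.002,0.08,0,0,0,1],[-0.003,-0.002,0.088,0,0,0,1],[-0.003,-0.002,0.088,0,0,0,1],[-0.003,-0.002,0.088,0,0,0,-1],[-0.003,-0.002,0.088,0,0,0,-1],[-0.003,-0.002,0.088,0,0,0,-1],[-0.003,-0.002,0.088,0,0,0,-1],[-0.003,-0.002,0.088,0,0,0,-1],[-0.003,-0.002,0.088,0,0,0,-1]]'
python3 -c "
from h import *
plan(.5819,-.2065,.16,144.2)"
```

```text
clock: 10.25
tool_pos: [0.4917, 0.0691, 0.0286]
orientation: [180.0, -0.0, -126.0]
force: [0.1, 0.4, 0.1]
opening: 0.0371
shift [ 0.1701 -0.2349 -0.1314] turn [ 0.     -0.0001 -0.0031] rows>= 5.1  at [0.4917 0.0691 0.0286] [ 180.     -0.   -125.98] open 0.0371 F [0.1 0.4 0.1] t 10.25
```

```bash
python3 -m pendant '[[0,0,-0.03,0,0,0,-1],[0,0,-0.08,0,0,0,-1],[0.005,-0.007,-0.12,0,0,0,-1],[0.03,-0.045,-0.13,0,0,0,-1],[0.06,-0.085,-0.13,0,0,0,-1],[0.09,-0.125,-0.13,0,0,0,-1],[0.12,-0.165,-0.13,0,0,0,-1],[0.15,-0.207,-0.13,0,0,0,-1],[0.17,-0.235,-0.13,0,0,0,-1],[0.17,-0.235,-0.13,0,0,0,-1],[0.17,-0.235,-0.13,0,0,0,-1]]'
python3 - <<'E'
from h import *
plan(.5819,-.2065,.037,144.2)
E
```

```text
clock: 11.62
tool_pos: [0.5814, -0.2064, 0.1579]
orientation: [179.9, -0.0, -126.0]
force: [0.2, 0.5, -1.5]
opening: 0.0378
shift [-0.0002 -0.0006  0.1209] turn [ 0.0013 -0.0004 -0.0039] rows>= 1.9  at [ 0.5814 -0.2064  0.1579] [ 1.7993e+02 -2.0000e-02 -1.2603e+02] open 0.0378 F [ 0.2  0.5 -1.5] t 11.625
```

```bash
python3 -m pendant '[[0,0,0.04,0,0,0,-1],[0,0,0.08,0,0,0,-1],[0,0,0.1,0,0,0,-1],[0,0,0.112,0,0,0,-1],[0,0,0.118,0,0,0,-1],[0,0,0.12,0,0,0,-1],[0,0,0.12,0,0,0,-1]]'
python3 - <<'E'
from h import *
plan(.5819,-.2065,.0356,144.2)
s=snapshot("scene"); crop(s["image"],150,130,140,150,4,"pics/i1.png")
E
```

```text
clock: 12.5
tool_pos: [0.5825, -0.2065, 0.0393]
orientation: [-179.9, 0.0, -126.0]
force: [-0.3, -0.3, -0.4]
opening: 0.0375
shift [0.0004 0.0005 0.0037] turn [-0.001   0.0006 -0.003 ] rows>= 0.1  at [ 0.5825 -0.2065  0.0393] [-1.7994e+02  3.0000e-02 -1.2597e+02] open 0.0375 F [-0.3 -0.3 -0.4] t 12.5
```

View pics/i1.png

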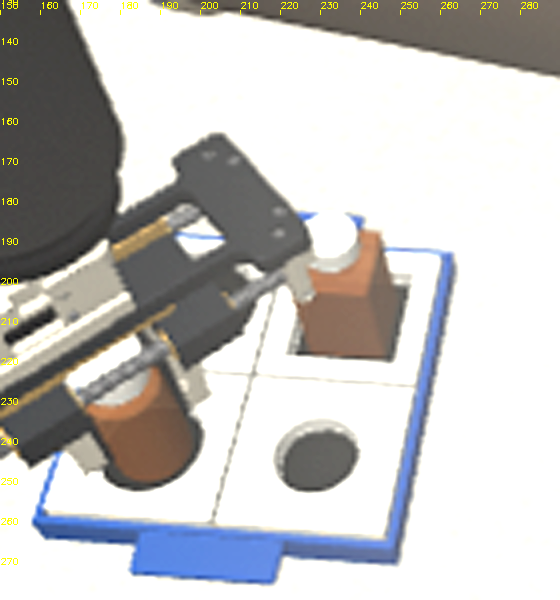

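The middle bottle is in the medium nest (foot at about (187,250)), and the gripper is clear of the square bottle's cap. I'll set it down and release.

```bash
python3 -m pendant '[[0,0,0.002,0,0,0,-1],[0,0,0.0035,0,0,0,-1],[0,0,0.0035,0,0,0,-1],[0,0,0.0035,0,0,0,0.2],[0,0,0.0035,0,0,0,0.5],[0,0,0.0035,0,0,0,0.5],[0,0,0.0035,0,0,0,0.5],[0,0,-0.03,0,0,0,0.6],[0,0,-0.09,0,0,0,1],[0,0,-0.13,0,0,0,1],[0,0,-0.13,0,0,0,1]]'
python3 - <<'E'
from h import *
plan(.5948,.1773,.17,144)
s=snapshot("scene"); crop(s["image"],150,130,140,150,4,"pics/j1.png")
E
```

```text
clock: 13.92
tool_pos: [0.5842, -0.2069, 0.1728]
orientation: [-179.6, 0.2, -126.0]
force: [-0.1, -0.8, -0.3]
opening: 0.0869
shift [-0.3172  0.2171  0.0024] turn [-0.0064  0.0034  0.0007] rows>= 6.1  at [ 0.5842 -0.2069  0.1728] [-179.63    0.19 -125.96] open 0.0869 F [-0.1 -0.8 -0.3] t 13.925
```

View pics/j1.png

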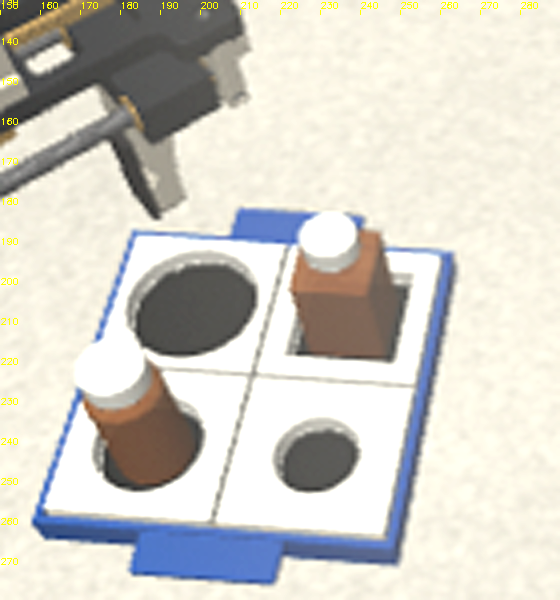

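The middle bottle stands in its nest. Next is the wide bottle.

```bash
python3 -m pendant '[[-0.045,0.031,0,0,0,0,1],[-0.09,0.062,0,0,0,0,1],[-0.135,0.093,0,0,0,0,1],[-0.18,0.124,0,0,0,0,1],[-0.225,0.155,0,0,0,0,1],[-0.27,0.186,0,0,0,0,1],[-0.316,0.217,0.02,0,0,0,1],[-0.316,0.217,0.05,0,0,0,1],[-0.316,0.217,0.05,0,0,0,1],[-0.316,0.217,0.05,0,0,0,1]]'
python3 - <<'E'
from h import *
plan(.5948,.1773,.0285,144)
s=snapshot("scene"); crop(s["image"],290,180,190,150,4,"pics/k1.png")
E
```

```text
clock: 15.22
tool_pos: [0.5923, 0.1762, 0.1188]
orientation: [-180.0, -0.0, -126.0]
force: [0.5, 0.0, 0.8]
opening: 0.0881
shift [-0.0025 -0.0013  0.0903] turn [-0.0002 -0.0007  0.0001] rows>= 1.4  at [0.5923 0.1762 0.1188] [-1.7999e+02 -4.0000e-02 -1.2600e+02] open 0.0881 F [0.5 0.  0.8] t 15.225
```

View pics/k1.png

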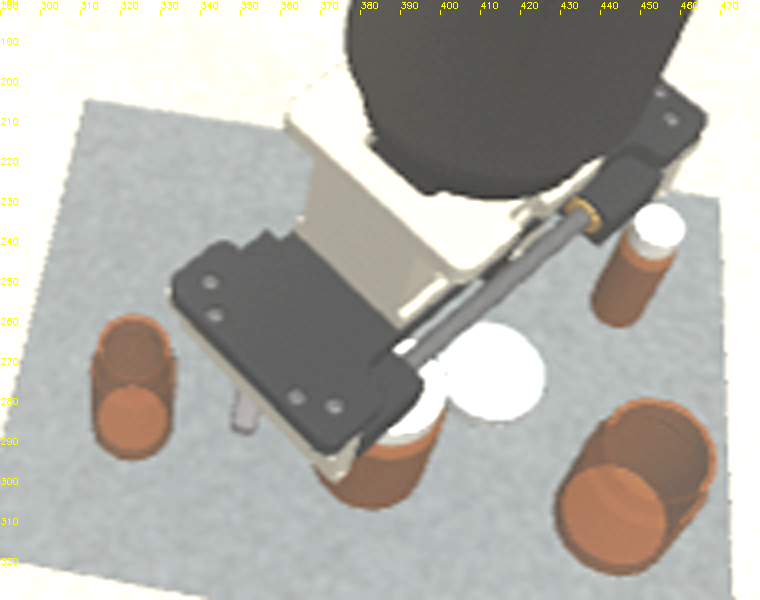

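The wide capped bottle (foot at about (382,303)) is between the jaws. Both open bottles and the slim one are clear, so I'll lower and grip.

```bash
python3 -m pendant '[[-0.0025,-0.0015,0.03,0,0,0,1],[-0.0025,-0.0015,0.06,0,0,0,1],[-0.0025,-0.0015,0.08,0,0,0,1],[-0.0025,-0.0015,0.09,0,0,0,1],[-0.0025,-0.0015,0.09,0,0,0,1],[-0.0025,-0.0015,0.09,0,0,0,-1],[-0.0025,-0.0015,0.09,0,0,0,-1],[-0.0025,-0.0015,0.09,0,0,0,-1],[-0.0025,-0.0015,0.09,0,0,0,-1],[-0.0025,-0.0015,0.09,0,0,0,-1]]'
python3 -c "
from h import *
plan(.5,-.2199,.16,144.2)"
```

```text
clock: 16.52
tool_pos: [0.5949, 0.1779, 0.0288]
orientation: [-180.0, 0.0, -126.0]
force: [-1.0, 0.6, 2.1]
opening: 0.0514
shift [ 0.3776 -0.1569 -0.1313] turn [-0.0001  0.0002 -0.0031] rows>= 6.9  at [0.5949 0.1779 0.0288] [-1.7999e+02  1.0000e-02 -1.2597e+02] open 0.0514 F [-1.   0.6  2.1] t 16.525
```

```bash
python3 -m pendant '[[0,0,-0.03,0,0,0,-1],[0,0,-0.08,0,0,0,-1],[0.01,-0.004,-0.125,0,0,0,-1],[0.05,-0.021,-0.14,0,0,0,-1],[0.1,-0.042,-0.14,0,0,0,-1],[0.15,-0.062,-0.14,0,0,0,-1],[0.2,-0.083,-0.14,0,0,0,-1],[0.25,-0.104,-0.14,0,0,0,-1],[0.3,-0.125,-0.14,0,0,0,-1],[0.35,-0.145,-0.14,0,0,0,-1],[0.377,-0.157,-0.14,0,0,0,-1],[0.377,-0.157,-0.14,0,0,0,-1]]'
python3 -m pendant '[[0,0,0,0,0,0,-1],[0,0,0,0,0,0,-1]]'
python3 - <<'E'
from h import *
plan(.5,-.2199,.038,144.2)
E
```

```text
clock: 18.02
tool_pos: [0.4992, -0.2212, 0.168]
orientation: [179.9, -0.0, -126.2]
force: [-0.7, 0.3, -2.9]
opening: 0.0514
clock: 18.27
tool_pos: [0.5005, -0.2187, 0.1684]
orientation: [180.0, 0.0, -125.9]
force: [-1.2, -0.7, -1.9]
opening: 0.0511
shift [ 0.0012 -0.0003  0.1304] turn [ 0.0003  0.     -0.0022] rows>= 2.1  at [ 0.5005 -0.2187  0.1684] [ 179.99    0.   -125.93] open 0.0511 F [-1.2 -0.7 -1.9] t 18.275
```

```bash
python3 -m pendant '[[0.001,0,0.04,0,0,0,-1],[0.001,0,0.08,0,0,0,-1],[0.001,0,0.105,0,0,0,-1],[0.001,0,0.12,0,0,0,-1],[0.001,0,0.127,0,0,0,-1],[0.001,0,0.13,0,0,0,-1],[0.001,0,0.13,0,0,0,-1]]'
python3 - <<'E'
from h import *
plan(.5,-.2199,.0358,144.2)
s=snapshot("scene"); crop(s["image"],150,130,140,150,4,"pics/l1.png")
E
```

```text
clock: 19.15
tool_pos: [0.5002, -0.2203, 0.0392]
orientation: [-179.9, 0.0, -126.0]
force: [-0.3, -0.3, -2.8]
opening: 0.0514
shift [-0.0002  0.0004  0.0034] turn [-0.0009  0.0005 -0.003 ] rows>= 0.1  at [ 0.5002 -0.2203  0.0392] [-1.7995e+02  3.0000e-02 -1.2597e+02] open 0.0514 F [-0.3 -0.3 -2.8] t 19.15
```

View pics/l1.png

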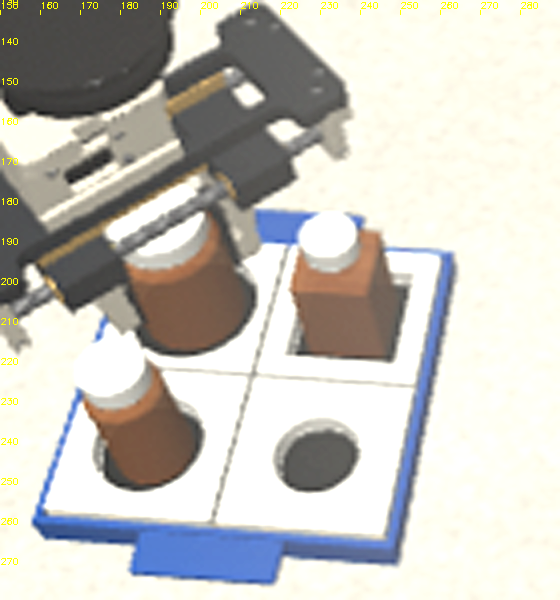

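The wide bottle is in the large nest (foot at about (196,216)). I'll set it down and release.

```bash
python3 -m pendant '[[0,0,0.002,0,0,0,-1],[0,0,0.0035,0,0,0,-1],[0,0,0.0035,0,0,0,-1],[0,0,0.0035,0,0,0,0.4],[0,0,0.0035,0,0,0,0.65],[0,0,0.0035,0,0,0,0.65],[0,0,0.0035,0,0,0,0.65],[0,0,-0.03,0,0,0,0.65],[0,0,-0.09,0,0,0,1],[0,0,-0.13,0,0,0,1],[0,0,-0.13,0,0,0,1]]'
python3 - <<'E'
from h import *
plan(.4906,.283,.17,144)
s=snapshot("scene"); crop(s["image"],150,130,140,150,4,"pics/m1.png")
E
```

```text
clock: 20.58
tool_pos: [0.5018, -0.2207, 0.1723]
orientation: [-179.6, 0.2, -126.0]
force: [0.6, -0.5, -0.9]
opening: 0.0872
shift [-0.4011  0.3049  0.0016] turn [-0.0062  0.0031  0.0007] rows>= 8.1  at [ 0.5018 -0.2207  0.1723] [-179.65    0.18 -125.96] open 0.0872 F [ 0.6 -0.5 -0.9] t 20.575
```

View pics/m1.png

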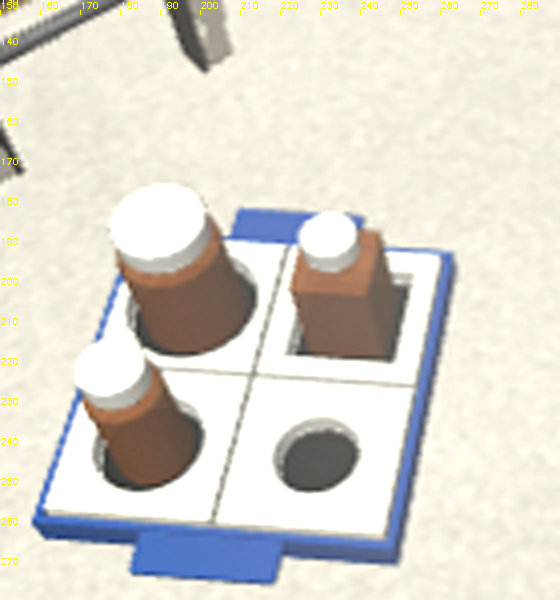

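The wide bottle is seated. Last is the slim bottle.

```bash
python3 -m pendant '[[-0.045,0.034,0,0,0,0,1],[-0.09,0.069,0,0,0,0,1],[-0.135,0.103,0,0,0,0,1],[-0.18,0.137,0,0,0,0,1],[-0.225,0.171,0,0,0,0,1],[-0.27,0.206,0,0,0,0,1],[-0.315,0.24,0,0,0,0,1],[-0.36,0.274,0,0,0,0,1],[-0.4,0.305,0.01,0,0,0,1],[-0.4,0.305,0.04,0,0,0,1],[-0.4,0.305,0.05,0,0,0,1],[-0.4,0.305,0.05,0,0,0,1]]'
python3 - <<'E'
from h import *
plan(.4906,.283,.0285,144)
s=snapshot("scene"); crop(s["image"],290,180,190,150,4,"pics/n1.png")
E
```

```text
clock: 22.12
tool_pos: [0.4875, 0.2815, 0.1174]
orientation: [180.0, -0.2, -126.0]
force: [-0.5, 0.6, -0.1]
opening: 0.0873
shift [-0.0033 -0.0017  0.0889] turn [ 0.0002 -0.003  -0.0001] rows>= 1.4  at [0.4875 0.2815 0.1174] [ 1.7999e+02 -1.7000e-01 -1.2601e+02] open 0.0873 F [-0.5  0.6 -0.1] t 22.125
```

View pics/n1.png

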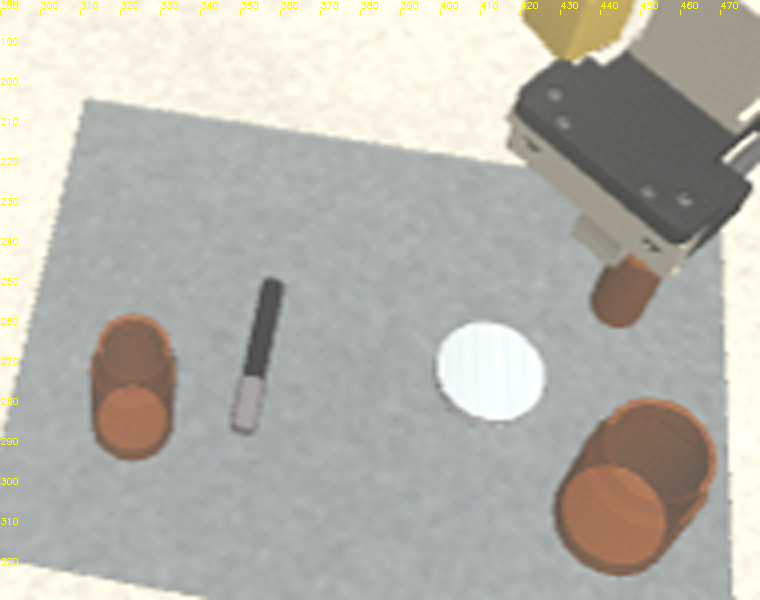

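The slim bottle (foot at about (444,259)) lies under the jaw centre. The open bottles haven't moved. I'll lower and grip.

```bash
python3 -m pendant '[[-0.003,-0.0015,0.03,0,0,0,1],[-0.003,-0.0015,0.06,0,0,0,1],[-0.003,-0.0015,0.08,0,0,0,1],[-0.003,-0.0015,0.089,0,0,0,1],[-0.003,-0.0015,0.089,0,0,0,1],[-0.003,-0.0015,0.089,0,0,0,-1],[-0.003,-0.0015,0.089,0,0,0,-1],[-0.003,-0.0015,0.089,0,0,0,-1],[-0.003,-0.0015,0.089,0,0,0,-1],[-0.003,-0.0015,0.089,0,0,0,-1],[-0.003,-0.0015,0.089,0,0,0,-1],[-0.003,-0.0015,0.089,0,0,0,-1]]'
python3 -c "
from h import *
plan(.5685,-.1246,.17,144.2)"
```

```text
clock: 23.68
tool_pos: [0.4909, 0.2841, 0.0295]
orientation: [180.0, -0.0, -126.0]
force: [-0.3, 0.4, -0.4]
opening: 0.0255
shift [ 0.2852 -0.3029 -0.1405] turn [ 0.     -0.0001 -0.0032] rows>= 7.0  at [0.4909 0.2841 0.0295] [ 180.     -0.   -125.98] open 0.0255 F [-0.3  0.4 -0.4] t 23.675
```

```bash
python3 -m pendant '[[0,0,-0.03,0,0,0,-1],[0,0,-0.08,0,0,0,-1],[0.01,-0.01,-0.125,0,0,0,-1],[0.04,-0.042,-0.14,0,0,0,-1],[0.08,-0.085,-0.14,0,0,0,-1],[0.12,-0.127,-0.14,0,0,0,-1],[0.16,-0.17,-0.14,0,0,0,-1],[0.2,-0.212,-0.14,0,0,0,-1],[0.24,-0.255,-0.14,0,0,0,-1],[0.27,-0.287,-0.14,0,0,0,-1],[0.285,-0.303,-0.14,0,0,0,-1],[0.285,-0.303,-0.14,0,0,0,-1]]'
python3 -m pendant '[[0,0,0,0,0,0,-1],[0,0,0,0,0,0,-1]]'
python3 - <<'E'
from h import *
plan(.5685,-.1246,.039,144.2)
E
```

```text
clock: 25.18
tool_pos: [0.5684, -0.126, 0.169]
orientation: [180.0, -0.0, -126.1]
force: [-0.3, -0.2, -0.7]
opening: 0.0252
clock: 25.42
tool_pos: [0.5686, -0.1237, 0.1696]
orientation: [180.0, 0.0, -125.9]
force: [-0.3, -0.3, -1.1]
opening: 0.025
shift [ 0.0008 -0.0005  0.1306] turn [ 0.      0.0001 -0.0021] rows>= 2.1  at [ 0.5686 -0.1237  0.1696] [ 1.8000e+02  1.0000e-02 -1.2592e+02] open 0.025 F [-0.3 -0.3 -1.1] t 25.425
```

```bash
python3 -m pendant '[[0.0005,0,0.04,0,0,0,-1],[0.0005,0,0.08,0,0,0,-1],[0.0005,0,0.105,0,0,0,-1],[0.0005,0,0.12,0,0,0,-1],[0.0005,0,0.127,0,0,0,-1],[0.0005,0,0.13,0,0,0,-1],[0.0005,0,0.13,0,0,0,-1]]'
python3 - <<'E'
from h import *
plan(.5685,-.1246,.0365,144.2)
s=snapshot("scene"); crop(s["image"],150,130,140,150,4,"pics/o1.png")
E
```

```text
clock: 26.3
tool_pos: [0.5688, -0.1248, 0.0402]
orientation: [-180.0, 0.0, -126.0]
force: [-0.3, 0.7, -0.6]
opening: 0.0251
shift [0.     0.0004 0.0037] turn [-0.0008  0.0006 -0.003 ] rows>= 0.1  at [ 0.5688 -0.1248  0.0402] [-1.7995e+02  4.0000e-02 -1.2597e+02] open 0.0251 F [-0.3  0.7 -0.6] t 26.3
```

View pics/o1.png

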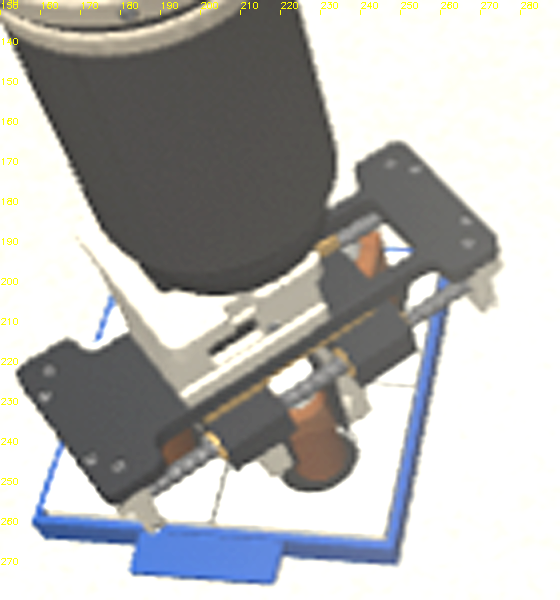

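The slim bottle's foot is inside the small nest (about (230,250)). I'll set it down, open part way, rise straight up and back off.

```bash
python3 -m pendant '[[0,0,0.002,0,0,0,-1],[0,0,0.0037,0,0,0,-1],[0,0,0.0037,0,0,0,-1],[0,0,0.0037,0,0,0,-0.1],[0,0,0.0037,0,0,0,0.2],[0,0,0.0037,0,0,0,0.2],[0,0,0.0037,0,0,0,0.2],[0,0,-0.03,0,0,0,0.2],[0,0,-0.09,0,0,0,0.2],[0,0,-0.14,0,0,0,0.2],[0,0,-0.17,0,0,0,0.2],[0,0,-0.17,0,0,0,0.2]]'
python3 -c "
from h import *
plan(.5,-.45,.21,144.2)"
```

```text
clock: 27.85
tool_pos: [0.5698, -0.1249, 0.2126]
orientation: [-179.8, 0.2, -126.0]
force: [-0.3, 0.2, -0.6]
opening: 0.0524
shift [ 0.3041 -0.1344  0.0021] turn [-0.0043  0.0033 -0.0029] rows>= 5.3  at [ 0.5698 -0.1249  0.2126] [-179.75    0.19 -125.97] open 0.0524 F [-0.3  0.2 -0.6] t 27.85
```

```bash
python3 -m pendant '[[0.05,0.002,0,0,0,0,0.2],[0.1,0.005,0,0,0,0,0.2],[0.15,0.008,0,0,0,0,0.2],[0.2,0.011,0,0,0,0,0.2],[0.25,0.014,0,0,0,0,0.2],[0.3,0.016,0,0,0,0,0.2],[0.3,0.016,0,0,0,0,0.2],[0.3,0.016,0,0,0,0,0.2],[0.3,0.016,0,0,0,0,0.2]]'
python3 - <<'E'
from h import *
t=snapshot("top"); cv2.imwrite("pics/p0.png",t["image"]); crop(t["image"],335,105,110,110,5,"pics/p2.png")
s=snapshot("scene"); crop(s["image"],150,165,140,120,5,"pics/p1.png")
crop(s["image"],285,195,200,150,4,"pics/p3.png")
# expected cap centres
N={'sq':(.4866,-.138,.09),'small':(.5685,-.1246,.088),'med':(.5819,-.2065,.09),'large':(.5,-.2199,.09)}
for n,P in N.items(): print(n,proj(t,P),((proj(t,P)-[335,105])*5).round(),((proj(s,P)-[150,165])*5).round())
E
```

```text
clock: 28.98
tool_pos: [0.3797, -0.3576, 0.2092]
orientation: [180.0, 0.0, -125.9]
force: [0.6, -0.1, 0.6]
opening: 0.0528
sq [[381.3783077  175.68353751]] [[232. 353.]] [[406. 108.]]
small [[372.85664431 135.5557028 ]] [[189. 153.]] [[361. 294.]]
med [[412.79236846 128.47337406]] [[389. 117.]] [[134. 277.]]
large [[421.45869483 168.3894758 ]] [[432. 317.]] [[193.  96.]]
```

View pics/p1.png

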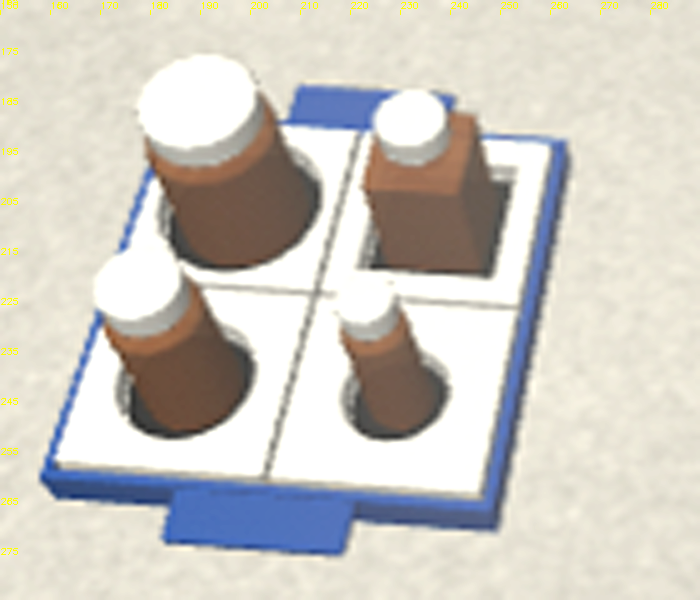

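View pics/p2.png

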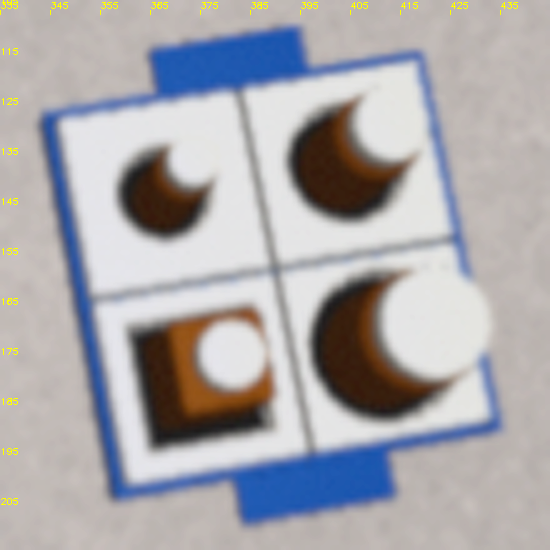

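View pics/p3.png

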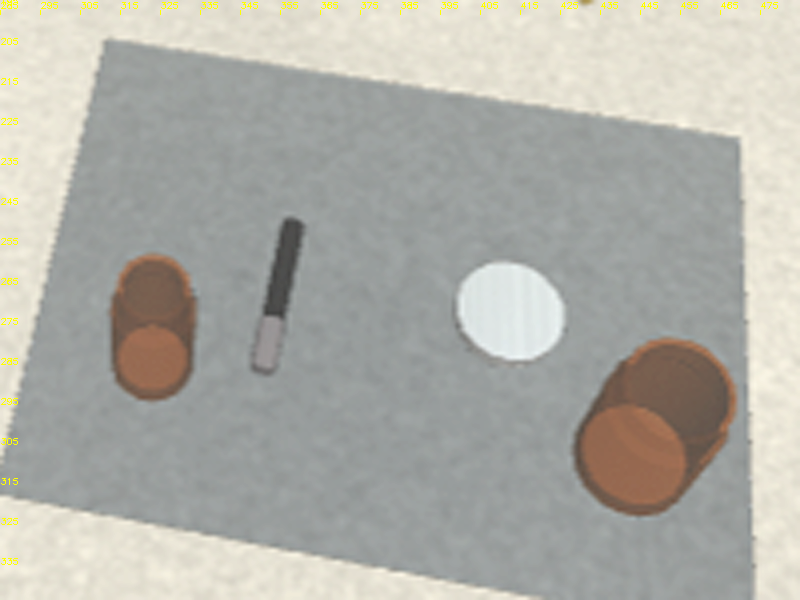

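All four bottles stand in their nests. Cap centres are within about 2 px (roughly 4 mm) of where they should be in both views, and the open bottles are at the same pixels as at the start. I'm handing the job in.

```bash
python3 -c "
from plant import ctrl
print(ctrl.close_job())"
```

```text
the job is handed in; nothing more can be done
None
```

I packed the four capped bottles into the blue carrier, each in its own nest, in the order square, middle, wide, slim. The job was handed in at about 29 s on the robot's clock, well inside the 93 s limit; handing in returns no verdict.

**Capped bottles:** The last pictures from both cameras show all four upright in the right nests. Each cap's picture position is within about 2 px (roughly 4 mm) of where it should be, against the 14 mm allowed. The slim bottle's white cap blends into the white block, so its position is the least certain. Its foot is inside the nest, which leaves it at most 8 mm of play.

**Open bottles:** Both are at the same pixels as at the start. The yellow look-alike was not touched.

**Disagreement:** The two cameras differed by up to about 4–5 mm when locating the bottles and carrier, so I used the average. The finger openings at each grip (40, 37, 51 and 25.5 mm) matched the bottle sizes to about 1 mm. The force readings I took at the end of each move were at most about 3 N.

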